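# Hang the glass suction lifter on its hook

### The job

In the glass studio, take the orange-handled suction lifter off the stack of glass panes and hang it by its handle on the two-pronged hook stand, with both prongs through the handle and the bar resting in the bend behind the upturned yellow tips. Let go and leave it hanging still, and do not disturb the brush pot, the white bottle or the glass block.

Things in the scene. Friction and masses are not known exactly. Their poses are not given: they have to be found in the camera images.
- lifter: Loose suction lifter, 0.35-0.65 kg, standing unstuck on the glass stack. Origin: centre of underside, z up. Black rubber cup 120 mm across; aluminium bridge on it, 30 (x) by 144 mm (y), upper face 32 mm up; aluminium posts 24 x 12 mm at y = +-65 mm carry the orange bar. 110 mm tall. Same after a half turn but for a red button at the +y end, 83 mm out
- lifter_bar (a point): Middle of the orange round bar handle, on its axis, 100 mm above the lifter's underside; axes as lifter, the bar lies along y. Bar diameter 20 mm, 118 mm clear between the posts; the opening under the bar, down to the bridge, is 58 mm high
- hook: Grey hook stand, fixed. Origin on the table under the upright, z up; prongs point along its -x, roughly to the robot. Base 120 x 140 x 12 mm (x -40 to 80); upright 24 x 30 mm, x -4 to 20. Two steel prongs, 10 mm thick, at y = +-36 mm: axis from x 0, height 204, down to x -85, height 190, level to x -112, then up in a yellow tip to x -126, height 210. Its top is 215 mm up
- hook_seat (a point): Where the middle of the bar lies when the lifter hangs properly, the bar along this y: midway between the prongs (62 mm free between them), 100 mm from the stand's origin along its -x, 205 mm above the table. Axes as hook. The tips' tops are 215 mm up, the level part of the prongs 195 mm. Once let go the lifter may swing for about 2 s
- stack: Stack of four green glass panes, 180 x 180 mm, 36 mm thick, fixed on the table. Origin at the centre of its underside
- brush_pot: Bystander: brown pot with brushes, 84 mm across, about 175 mm tall with the brushes, loose. Origin at the centre of its underside, z up
- adhesive: Bystander: white plastic bottle with a blue cap, 64 mm across, 150 mm tall, loose. Origin at the centre of its underside, z up
- glass_block: Bystander: laminated green glass block, 60 x 60 x 90 mm tall, loose. Origin at the centre of its underside, z up
Things that resemble listed ones, but are neither listed nor needed, are in the scene too. What is shaped like the lifter but blue is not meant.

How it is judged:
By the outcome, as a careful person would: the job done as asked, in the order asked, and still so for the second after the job is handed in, with the robot touching nothing.
It also fails if it takes over 54 s, if anything falls off the work surface, if the arm or the gripper's body presses on something with over 40 N, if the wrist force passes 120 N, or if a joint passes its speed limit or range.

### The arm

A 7-joint arm with a two-finger parallel gripper is mounted at the origin on the work surface. World frame = base frame: x ahead of the robot, y to its left, z up, the work surface at z = 0. Lengths are in m, angles in rad, forces in N, time in s.
With the tool pointing down it reaches from about 0.425 to 0.925 m from the base axis. Payload 6.8 kg.
Tool frame: the origin (TCP) lies midway between the tips of the shut fingers; the grasp point (between the pads) lies 19 mm behind it (tcp_to_grasp is the distance from the TCP to the grasp point, in m); z points along the fingers, y is the direction in which the jaws open and shut (so a half turn about z gives the same grasp; the last joint's range is limited). The gripper opens to 88 mm and grips with 3 to 60 N. Pads are 20 mm wide; open, the fingers measure 115 mm over their backs; the gripper's body (75 mm by 178 mm) begins 61 mm behind the grasp point.
Start: joints at [1.212, 0.477, 0.022, 1.555, -0.011, 1.109, -0.083], TCP at [0.168, -0.654, 0.223] pointing down, gripper open.
Joint ranges: [-2.96, 2.96], [-0.34, 2.1], [-1.41, 1.46], [0.24, 2.44], [-1.37, 4.51], [0.17, 1.92], [-2.96, 2.96]. Speed limits (rad/s): [2.39, 2.39, 3.14, 3.14, 3.14, 3.14, 3.14].

### API

Orientations are given as a rotation vector (axis times angle).
In Python, from rig import state, snapshot, close_job, tcp_to_grasp gives the robot as it stands.
- The arm moves only by the tool arm_command, never from a script. Its argument "steps" is a list of rows, each a list of 2 entries, a list of its own where there are three numbers: the shift along the world's x, y, z in mm, then the turn, a rotation vector about the world's x, y, z in rad. A call has 1 to 5 rows; each row is the pose to reach, as a shift and turn from the pose commanded when the call began; what a row does not reach only later rows make up. A row lasts 1/8 s, in which the tool goes at most 62.5 mm and 10.7 degrees, less where a joint would pass 70% of its speed; a pose out of reach is approached as far as the arm can. A call with a gripper value outside its range is refused whole. "hand" is the closure, from 0 (fully open) to 1 (shut), set as the call begins (left out, the last holds). The fingers move at their own pace and stop on an object; "newtons" is the grip in N (left out, the last holds). Time passes only in rows, so rows that repeat a pose let the fingers close. It gives the time, the measured TCP pose, the force and the opening at its end, in the units of the state.
- state(): the state, without advancing time (a new reading comes with each control period).
- snapshot(name): name is "scene" or "top" or "wrist"; returns a dict with "image" (420x560x3 uint8, red, green, blue), "depth" (420x560 float32, m along the optical axis (not along the pixel's ray), 0 where there is no reading), "fx", "fy", "cx", "cy" (pixels), "distortion" ([k1, k2, p1, p2, k3] as OpenCV has them; the pictures are not rectified), "cam_to_world" (4x4, takes a point from camera to world coordinates). Camera axes: x right, y down, z forward; pixel columns grow to the right and rows downward; lengths in m; the calibration is good to about 2 mm. A picture is of the moment at which its call begins.
- close_job(): hands the job in, once; it reports no verdict.
The state is a dict: "clock": time; "q": joint angles; "qd": joint speeds; "tau": joint torques, N m; "eef_pos": TCP position; "eef_rot": TCP orientation; "ft_force": force on the tool from outside, world axes, zero at the start; "wrist_torque": the same for the moment, N m; "width": finger opening in m.
Only numpy, scipy, OpenCV 4.12 (cv2) and the standard library are available. Lean on these libraries where they do the work, as an engineer would, in place of code of your own. Each camera call takes 0.05 s, during which the arm holds its last target. There are 200 camera calls.

## Working session

There is one attempt and no reset: what is moved stays moved. The work goes in short steps, Python scripts to look and compute and a tool call to move; the robot and the scene stay as the last step left them, time stands still between calls to the robot, and variables do not carry over. Pictures are saved under pics/ and viewed, about 8 in all and at most 12, crops included, and the job is handed in when it is done.

Besides the shell and the picture viewer there is one more tool, called after ">>>" as a command line: name --argument value ..., lists and objects as JSON in quotes. arm_command: Moves the arm, as the interface text tells. Its arguments: {"type":"object","properties":{"steps":{"type":"array"},"hand":{"type":"number"},"newtons":{"type":"number"}},"required":["steps"]}

```bash
mkdir -p pics; ls; cat > h.py <<'E'
import numpy as np, cv2, pickle
from rig import state, snapshot, close_job, tcp_to_grasp
def snap(n,f=None):
    s=snapshot(n)
    if f: cv2.imwrite(f'pics/{f}.png',s['image'][:,:,::-1])
    return s
def world(s):
    "world point per pixel from depth (420x560x3)"
    h,w=s['depth'].shape
    u,v=np.meshgrid(np.arange(w),np.arange(h))
    K=np.array([[s['fx'],0,s['cx']],[0,s['fy'],s['cy']],[0,0,1.]])
    p=cv2.undistortPoints(np.stack([u,v],-1).reshape(-1,1,2).astype(float),K,np.array(s['distortion'])).reshape(h,w,2)
    d=s['depth'][...,None]
    P=np.concatenate([p*d,d],-1); T=np.array(s['cam_to_world'])
    W=P@T[:3,:3].T+T[:3,3]; W[s['depth']<=0]=np.nan
    return W
E
python3 - <<'E'
from h import *
print(state(),tcp_to_grasp)
a=snap('scene');b=snap('top')
pickle.dump((a,b),open('s0.pkl','wb'))
cv2.imwrite('pics/a.png',a['image'][:,:,::-1]);cv2.imwrite('pics/b.png',b['image'][:,:,::-1])
for s in (a,b): print(np.round(s['cam_to_world'],3).tolist(),s['fx'],(s['depth']>0).mean())
E
```

```text
pics
{'clock': 0.0, 'q': array([ 1.21190157,  0.47778127,  0.02234011,  1.55642945, -0.01153672,
        1.1093028 , -0.08309306]), 'qd': array([ 3.24361893e-04, -9.78459543e-05, -1.58453674e-03,  4.45984741e-04,
        9.48143787e-04, -6.86044399e-04,  2.75128098e-04]), 'tau': array([-5.86549305e-06, -5.82858932e+01,  1.53485980e+00, -2.72616953e+01,
       -5.43014542e-02,  1.68854190e-02,  1.85936274e-04]), 'eef_pos': array([ 0.16736506, -0.65330532,  0.22170364]), 'eef_rot': array([-3.11517250e+00, -3.92714012e-01,  5.07193691e-04]), 'ft_force': array([-0.05912579,  0.75665473,  0.65091112]), 'wrist_torque': array([ 0.00355361,  0.06578151, -0.01319293]), 'width': 0.08750481647991468} 0.0187
[[-0.785, 0.484, -0.387, 1.099], [0.62, 0.6, -0.507, 0.683], [-0.013, -0.638, -0.77, 1.156], [0.0, 0.0, 0.0, 1.0]] 409.09257698647843 0.996109693877551
[[0.007, -0.998, 0.061, 0.481], [-1.0, -0.007, -0.003, -0.014], [0.003, -0.061, -0.998, 1.994], [0.0, 0.0, 0.0, 1.0]] 517.3302088159843 0.9961139455782313
```

View pics/a.png

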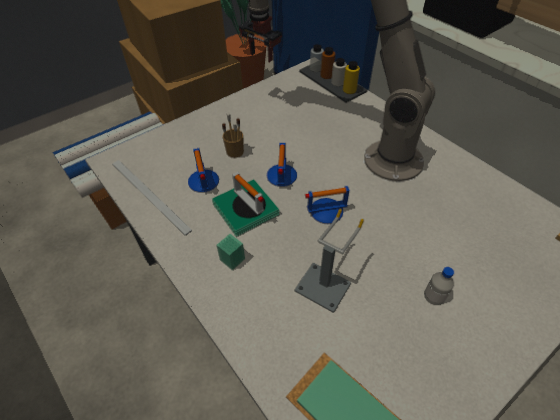

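View pics/b.png

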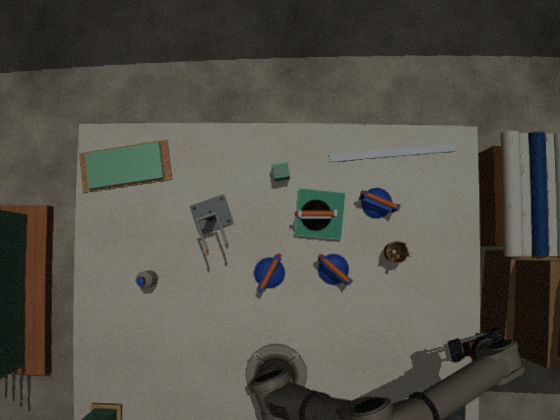

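The scene view shows the wanted lifter on the green stack at (248,195), with three blue decoys around it. The hook stand is at (325,275), with its yellow tips at (340,213) and (361,222). In the top view the lifter is at (316,213), the hook at (212,217), the pot at (396,252), the bottle at (146,280) and the block at (281,172).

```bash
python3 - <<'E'
from h import *
a,b=pickle.load(open('s0.pkl','rb'))
def hsv(s): return cv2.cvtColor(s['image'],cv2.COLOR_RGB2HSV).astype(int)
def line(P):
    c=P.mean(0);u,sv,v=np.linalg.svd(P-c,full_matrices=False);t=(P-c)@v[0]
    return np.round(c,4),np.round(v[0],3),np.round([t.min(),t.max()],3)
for n,s,box,hk in (('scene',a,(228,168,272,212),(315,205,370,250)),('top',b,(290,200,342,228),(195,225,235,262))):
    W=world(s);H=hsv(s)
    m=np.zeros(H.shape[:2],bool);m[box[1]:box[3],box[0]:box[2]]=1
    o=m&(H[...,0]>=4)&(H[...,0]<=16)&(H[...,1]>170)&(H[...,2]>90)
    P=W[o];P=P[(P[:,2]>.11)&(P[:,2]<.16)];print(n,'bar',len(P),line(P),P[:,2].max())
    r=m&((H[...,0]<=3)|(H[...,0]>=176))&(H[...,1]>150);Q=W[r];print(' red',len(Q),np.round(np.nanmedian(Q,0),3))
    al=m&(H[...,1]<50)&(H[...,2]>110);Q=W[al];print(' alu',len(Q),np.round(np.nanmedian(Q,0),3))
    m[:]=0;m[hk[1]:hk[3],hk[0]:hk[2]]=1
    y=m&(H[...,0]>=17)&(H[...,0]<=32)&(H[...,1]>130)&(H[...,2]>80)
    k,l,st,ce=cv2.connectedComponentsWithStats(y.astype(np.uint8))
    for i in range(1,k):
        if st[i,4]>3: print(' tip',st[i,4],ce[i].round(1),np.round(np.nanmedian(W[l==i],0),4),np.nanmax(W[l==i][:,2]).round(3))
W=world(b)
z=W[...,2]
# prongs
m=np.zeros(z.shape,bool);m[200:265,185:245]=1
p=m&(z>.17)&(z<.225)
P=W[p];print('prong pts',len(P)); cen=np.median(P,0);print(cen)
k,l,st,ce=cv2.connectedComponentsWithStats(p.astype(np.uint8))
for i in range(1,k):
    if st[i,4]>5:print(st[i],line(W[l==i]))
# base plate
pb=np.zeros(z.shape,bool);pb[185:245,180:245]=1
pb&=(z>.006)&(z<.02)&(hsv(b)[...,2]<110)
r=cv2.minAreaRect((W[pb][:,:2]*1000).astype(np.float32));print('base',r)
# stack
H=hsv(b);g=np.zeros(z.shape,bool);g[180:250,285:355]=1
g&=(H[...,0]>65)&(H[...,0]<95)&(H[...,1]>100)
print('stack',cv2.minAreaRect((W[g&(z>.025)&(z<.05)][:,:2]*1000).astype(np.float32)),np.nanmedian(z[g]))
for n,(x0,y0,x1,y1),zz in (('pot',(380,238,412,268),.03),('bottle',(132,265,160,292),.03),('block',(268,158,294,186),.04),('blueT',(355,180,405,222),.06),('blueM',(312,245,358,290),.06),('blueL',(248,248,292,295),.06)):
    m=np.zeros(z.shape,bool);m[y0:y1,x0:x1]=1;P=W[m&(z>zz)]
    print(n,P.min(0).round(3),P.max(0).round(3))
E
```

```text
scene bar 132 (array([ 0.6124, -0.1451,  0.1428]), array([ 0.009, -1.   , -0.005]), array([-0.056,  0.059])) 0.14925951836035845
 red 21 [ 0.61  -0.066  0.139]
 alu 817 [ 0.506 -0.272 -0.001]
 tip 21 [338.7 212.8] [0.4926 0.175  0.2052] 0.216
 tip 24 [360.5 223. ] [0.468  0.242  0.2042] 0.218
top bar 121 (array([ 0.6113, -0.1489,  0.1446]), array([ 0.007, -1.   , -0.015]), array([-0.055,  0.054])) 0.15707000207284727
 red 24 [ 0.609 -0.142  0.058]
 alu 187 [ 0.615 -0.066  0.004]
 tip 7 [226.4 245.7] [0.4887 0.1693 0.2096] 0.216
 tip 9 [206.6 251.8] [0.4674 0.2383 0.2032] 0.216
prong pts 318
[0.56420046 0.23883809 0.20282211]
[195 210  33  46 318] (array([0.552 , 0.23  , 0.2019]), array([-0.961, -0.268, -0.065]), array([-0.061,  0.09 ]))
base ((581.322021484375, 241.44955444335938), (189.9202880859375, 148.3164825439453), 13.055702209472656)
stack ((615.4391479492188, -165.59353637695312), (174.76788330078125, 173.94276428222656), 84.87480163574219) 0.03629305990709453
pot [ 0.433 -0.489  0.03 ] [ 0.511 -0.408  0.182]
bottle [0.33  0.451 0.03 ] [0.396 0.517 0.161]
block [ 0.741 -0.049  0.04 ] [0.807 0.019 0.104]
blueT [ 0.623 -0.457  0.063] [ 0.699 -0.309  0.125]
blueM [ 0.352 -0.279  0.081] [ 0.462 -0.155  0.121]
blueL [ 0.323 -0.017  0.09 ] [0.465 0.066 0.119]
```

```bash
python3 - <<'E'
from h import *
a,b=pickle.load(open('s0.pkl','rb'))
W0=world(a);W1=world(b)
from scipy.optimize import least_squares
for n,W in (('scene',W0),('top',W1)):
    P=W.reshape(-1,3);P=P[np.isfinite(P).all(1)]
    P=P[(P[:,2]>.18)&(P[:,2]<.225)&(P[:,0]>.44)&(P[:,0]<.62)&(P[:,1]>.13)&(P[:,1]<.31)]
    Q=P
    def res(p,Q):  # |y'| = 36 for prong points, p = yaw, lateral offset
        y=-np.sin(p[0])*Q[:,0]+np.cos(p[0])*Q[:,1]-p[1]
        return np.abs(y)-.036
    best=None
    for y0 in (.2,.28,.36):
        Q=P[P[:,0]<.545]
        c=np.array([.50,.215]);r=least_squares(res,[y0,-np.sin(y0)*c[0]+np.cos(y0)*c[1]],args=(Q,),loss='soft_l1',f_scale=.003)
        if best is None or r.cost<best.cost: best=r
    t,o=best.x
    x=np.cos(t)*P[:,0]+np.sin(t)*P[:,1]; y=-np.sin(t)*P[:,0]+np.cos(t)*P[:,1]-o
    print(n,len(P),'yaw',t,'off',o,'rms',np.std(res(best.x,Q)),'x range',np.percentile(x,[0,1,99,100]))
    for s in (-1,1):
        k=(np.abs(y-s*.036)<.008); print('  side',s,k.sum(),'xmin',np.sort(x[k])[:4].round(4),'z at',P[k][np.argsort(x[k])[:4],2].round(3), 'ymed',np.median(y[k]).round(4))
    for X in (-.129,):
        x0=np.percentile(x,1)+.129
        print('  seat est',[np.cos(t)*(x0-.1)-np.sin(t)*o,np.sin(t)*(x0-.1)+np.cos(t)*o])
    B=W.reshape(-1,3);B=B[np.isfinite(B).all(1)]
    bx=np.cos(t)*B[:,0]+np.sin(t)*B[:,1];by=-np.sin(t)*B[:,0]+np.cos(t)*B[:,1]-o
    k=(np.abs(by)<.08)&(B[:,2]>.009)&(B[:,2]<.016)&(bx>x0-.1)&(bx<x0+.15)
    print('  base rel x',np.percentile(bx[k]-x0,[2,98]).round(3),'y',np.percentile(by[k],[2,98]).round(3),k.sum())
E
```

```text
scene 465 yaw 0.34144212552927466 off 0.03554234607357159 rms 0.00280644626769749 x range [0.51209182 0.51342766 0.6617079  0.66302134]
  side -1 143 xmin [0.5121 0.5121 0.5127 0.5132] z at [0.211 0.21  0.206 0.214] ymed -0.0352
  side 1 145 xmin [0.5131 0.5136 0.5149 0.5166] z at [0.211 0.211 0.215 0.211] ymed 0.0355
  seat est [np.float64(0.49921358272180066), np.float64(0.21512048796497335)]
  base rel x [-0.037  0.077] y [-0.068  0.066] 1040
top 313 yaw 0.3208503113834961 off 0.04214511442779362 rms 0.0029482271176926086 x range [0.50675726 0.51020318 0.65601731 0.65720273]
  side -1 101 xmin [0.5097 0.5107 0.5115 0.5131] z at [0.21  0.212 0.22  0.207] ymed -0.0351
  side 1 119 xmin [0.5068 0.5078 0.5101 0.5111] z at [0.215 0.216 0.212 0.216] ymed 0.035
  seat est [np.float64(0.4983948856808256), np.float64(0.21004479073852006)]
  base rel x [-0.056  0.119] y [-0.066  0.07 ] 464
```

>>> arm_command --steps '[[[0,0,30],[0,0,0.15]],[[40,50,80],[0,0,0.3]],[[80,95,100],[0,0,0.45]],[[120,140,120],[0,0,0.6]],[[160,185,130],[0,0,0.75]]]' --hand 0

```text
clock: 0.72
eef_pos: [0.3168, -0.4807, 0.3499]
eef_rot: [2.752, 1.513, 0.0]
ft_force: [1.3, -0.6, 0.4]
width: 0.0878
```

>>> arm_command --steps '[[[40,45,0],[0,0,0.1]],[[80,90,0],[0,0,0.22]],[[120,135,0],[0,0,0.34]],[[160,180,0],[0,0,0.46]],[[200,225,0],[0,0,0.57]]]'

```text
clock: 1.35
eef_pos: [0.5166, -0.2556, 0.3487]
eef_rot: [-2.218, -2.225, 0.001]
ft_force: [0.4, -0.5, -0.3]
width: 0.0875
```

>>> arm_command --steps '[[[40,45,0],[0,0,0]],[[83,97,0],[0,0,0]],[[83,97,0],[0,0,0]]]'

```text
clock: 1.72
eef_pos: [0.6008, -0.154, 0.3483]
eef_rot: [-2.21, -2.229, -0.004]
ft_force: [-0.2, -1.0, -0.3]
width: 0.0876
```

```bash
python3 - <<'E'
from h import *
st=state();print(st['eef_pos'],st['eef_rot'],st['q'],st['ft_force'])
s=snap('wrist','w1');pickle.dump(s,open('w1.pkl','wb'))
W=world(s);H=cv2.cvtColor(s['image'],cv2.COLOR_RGB2HSV)
o=(H[...,0]>=4)&(H[...,0]<=16)&(H[...,1]>170)&(H[...,2]>90)&(W[...,2]>.11)&(W[...,2]<.16)
k,l,q,ce=cv2.connectedComponentsWithStats(o.astype(np.uint8))
for i in range(1,k):
    if q[i,4]>150:
        P=W[l==i];c=P.mean(0);v=np.linalg.svd(P-c,full_matrices=False)[2][0];t=(P-c)@v
        print(q[i],c,v,t.min(),t.max(),(P.min(0)+P.max(0))/2)
E
```

```text
[ 0.60080389 -0.15404894  0.34825272] [-2.21013776 -2.22931651 -0.00353881] [ 0.52933838  0.34425189 -0.5043363   1.50055942  0.16494443  1.34022232
  0.02073512] [-0.23766528 -0.99996295 -0.26223662]
[281 133   7  89 478] [ 0.60527592 -0.14725685  0.14386886] [ 1.47673763e-02 -9.99890781e-01  5.92759714e-04] -0.05720749765201693 0.05794667970490997 [ 0.60566963 -0.14761387  0.14310789]
[290 133   5  89 298] [ 0.61614182 -0.14477273  0.14300212] [ 1.55498230e-02 -9.99879089e-01 -1.05310592e-04] -0.05475497812206023 0.06062098716083959 [ 0.61633473 -0.14772064  0.14271161]
```

View pics/w1.png

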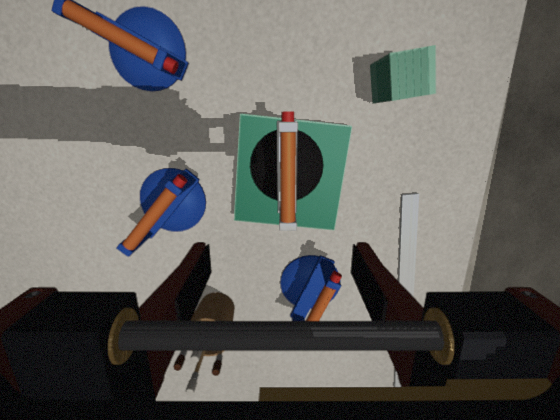

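The wrist view shows the lifter bar at (288,175), lined up with the tool. The red button is at the top, on the +y side. The bar centre is (0.611, -0.1475).

>>> arm_command --steps '[[[10,6,-50],[0,0,0.006]],[[10,6,-110],[0,0,0.006]],[[10,6,-165],[0,0,0.006]],[[10,6,-210],[0,0,0.006]],[[10,6,-231],[0,0,0.006]]]'

```text
clock: 2.4
eef_pos: [0.6063, -0.1562, 0.1153]
eef_rot: [-2.215, -2.223, 0.005]
ft_force: [-0.5, -0.5, 0.9]
width: 0.0876
```

>>> arm_command --steps '[[[0,0,0],[0,0,0]],[[0,0,0],[0,0,0]],[[0,0,0],[0,0,0]],[[0,0,0],[0,0,0]],[[0,0,0],[0,0,0]]]' --hand 1 --newtons 40

```text
clock: 3.02
eef_pos: [0.609, -0.1541, 0.1185]
eef_rot: [2.214, 2.228, 0.001]
ft_force: [-0.6, 0.7, 0.1]
width: 0.0414
```

>>> arm_command --steps '[[[0,5,0],[0,0,0]],[[0,5,0],[0,0,0]],[[0,5,0],[0,0,0]],[[0,5,0],[0,0,0]],[[0,5,0],[0,0,0]]]'

```text
clock: 3.65
eef_pos: [0.6092, -0.1488, 0.1181]
eef_rot: [2.214, 2.228, 0.001]
ft_force: [2.3, 1.1, -0.4]
width: 0.0189
```

```bash
python3 -c "
from h import *
s=state();print(s['eef_pos'],s['width'],s['ft_force'],s['q'])"
```

```text
[ 0.60917345 -0.14875609  0.11805251] 0.01887906536870852 [ 2.3357643   1.10604959 -0.35362379] [ 0.47593436  0.5516098  -0.4573603   1.74213074  0.29545966  0.91586963
 -0.09798864]
```

>>> arm_command --steps '[[[0,0,10],[0,0,0]],[[0,0,35],[0,0,0]],[[0,0,75],[0,0,0]],[[0,0,115],[0,0,0]],[[0,0,150],[0,0,0]]]'

```text
clock: 4.28
eef_pos: [0.6077, -0.1496, 0.2691]
eef_rot: [-2.215, -2.227, 0.003]
ft_force: [0.4, 1.4, -6.0]
width: 0.0192
```

>>> arm_command --steps '[[[-10,15,5],[0,0,0]],[[-30,45,10],[0,0,0.06]],[[-50,85,10],[0,0,0.12]],[[-75,125,10],[0,0,0.2]],[[-100,165,10],[0,0,0.26]]]'

```text
clock: 4.9
eef_pos: [0.5054, 0.0176, 0.2759]
eef_rot: [-1.902, -2.497, 0.005]
ft_force: [-0.3, 0.4, -5.2]
width: 0.0192
```

>>> arm_command --steps '[[[-15,40,0],[0,0,0.06]],[[-35,80,0],[0,0,0.06]],[[-60,120,0],[0,0,0.06]],[[-75,155,0],[0,0,0.06]],[[-82,168,0],[0,0,0.06]]]'

```text
clock: 5.52
eef_pos: [0.4235, 0.1857, 0.2764]
eef_rot: [-1.825, -2.555, 0.004]
ft_force: [0.3, -0.4, -4.4]
width: 0.0194
```

```bash
python3 -c "
from h import *
s=state();print(s['eef_pos'],s['eef_rot'],s['width'],s['ft_force'],s['q'])
snap('scene','c1')"
```

```text
[0.42346462 0.1856576  0.27643076] [-1.82522844 -2.55509358  0.00404263] 0.019350383989189826 [ 0.34030781 -0.44936077 -4.37149435] [ 0.19216965  0.14075134 -0.7972371   1.9310752   0.11126786  1.11725039
 -0.31909754]
```

View pics/c1.png

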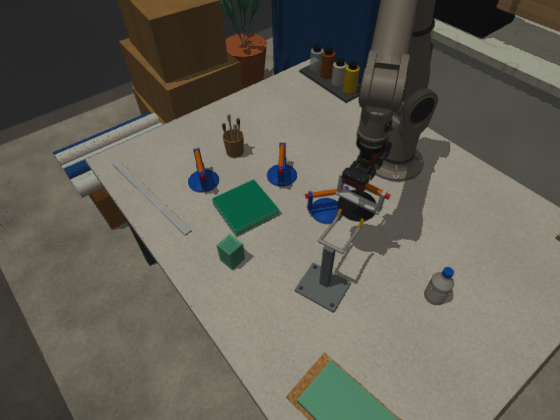

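The lifter is held level in front of the hook, with the handle at (345,190) and the red button at (388,197). The bystanders have not moved. Next I measure the bar in the hook frame with the same camera.

```bash
cat > bar.py <<'E'
from h import *
def bar():
    for n in ('scene','top'):
        s=snap(n)
        W=world(s);H=cv2.cvtColor(s['image'],cv2.COLOR_RGB2HSV)
        ex=state()['eef_pos']
        near=np.hypot(W[...,0]-ex[0],W[...,1]-ex[1])<.11
        o=(H[...,0]>=4)&(H[...,0]<=16)&(H[...,1]>150)&(H[...,2]>70)&near&(W[...,2]>.17)
        r=((H[...,0]<=3)|(H[...,0]>=176))&(H[...,1]>150)&near&(W[...,2]>.17)&(H[...,2]>80)
        P=W[o];R=np.median(W[r],0) if r.any() else np.full(3,np.nan)
        if len(P)<8: print(n,'few',len(P));continue
        c=P.mean(0);v=np.linalg.svd(P-c,full_matrices=False)[2][0];v=v*np.sign(v[1]);t=(P-c)@v
        t_=.334;seat=np.array([.499,.2135])
        M=np.array([[np.cos(t_),np.sin(t_)],[-np.sin(t_),np.cos(t_)]])
        mid=c+v*(t.min()+t.max())/2
        print(n,len(P),'mid',mid.round(4),'span',(t.max()-t.min()).round(3),'yaw',np.arctan2(-v[0],v[1]).round(3),'tilt',v[2].round(3),'rel seat(hook)',(M@(mid[:2]-seat)).round(4),'red',R.round(3),(M@(R[:2]-seat)).round(4),r.sum(),'zmax',P[:,2].max().round(3))
    e=state()['eef_pos'];print('tcp',e,'rel seat',M@(e[:2]-seat))
E
python3 -c "
from bar import *
bar()"
```

```text
scene 86 mid [0.4157 0.2211 0.3005] span 0.047 yaw 0.294 tilt -0.062 rel seat(hook) [-0.0761  0.0345] red [0.403 0.263 0.297] [-0.0745  0.0784] 19 zmax 0.305
top 51 mid [0.4375 0.1435 0.3837] span 0.185 yaw 0.169 tilt -1.0 rel seat(hook) [-0.081  -0.0459] red [nan nan nan] [nan nan] 0 zmax 0.476
tcp [0.42587763 0.1834284  0.27710172] rel seat [-0.07893973 -0.00443849]
```

>>> arm_command --steps '[[[-1,4,-15],[0,0,0]],[[-1,4,-30],[0,0,0]],[[-1,4,-45],[0,0,0]],[[-1,4,-56],[0,0,0]],[[-1,4,-56],[0,0,0]]]'

```text
clock: 6.3
eef_pos: [0.4253, 0.1875, 0.2209]
eef_rot: [-1.831, -2.551, 0.003]
ft_force: [-0.4, 1.3, -5.5]
width: 0.0189
```

>>> arm_command --steps '[[[0,0,0],[0,0,0]],[[0,0,0],[0,0,0]],[[0,0,0],[0,0,0]]]'

```text
clock: 6.68
eef_pos: [0.426, 0.188, 0.2224]
eef_rot: [1.831, 2.552, 0.001]
ft_force: [0.7, -0.4, -5.3]
width: 0.0188
```

```bash
python3 -c "
from bar import *
bar();s=snap('scene');im=s['image'][150:270,280:420,::-1]
cv2.imwrite('pics/d1.png',cv2.resize(im,None,fx=5,fy=5,interpolation=cv2.INTER_CUBIC))"
```

```text
scene 84 mid [0.4318 0.1849 0.247 ] span 0.129 yaw 0.323 tilt -0.036 rel seat(hook) [-0.0729 -0.005 ] red [0.405 0.263 0.242] [-0.0721  0.0778] 16 zmax 0.25
top 48 mid [0.4411 0.1421 0.3982] span 0.314 yaw 0.398 tilt -0.999 rel seat(hook) [-0.0781 -0.0485] red [nan nan nan] [nan nan] 0 zmax 0.555
tcp [0.4259581  0.18794587 0.22221705] rel seat [-0.07738278 -0.00019704]
```

View pics/d1.png

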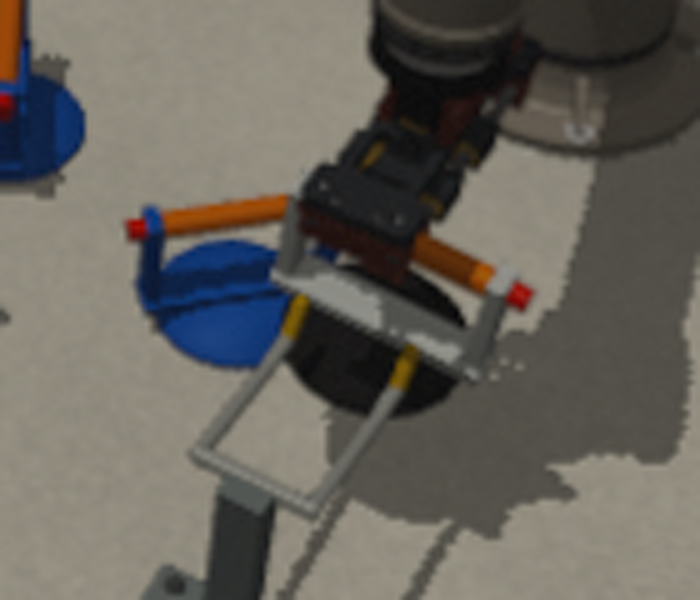

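The view shows both yellow tips at (297,318) and (405,367). They face the opening above the bridge, between the posts, with clearance on both sides. Next I advance along the prongs.

>>> arm_command --steps '[[[4,5,0],[0,0,0]],[[17,10,0],[0,0,0]],[[30,14,0],[0,0,0]],[[30,14,0],[0,0,0]]]'

```text
clock: 7.32
eef_pos: [0.4571, 0.2024, 0.2218]
eef_rot: [-1.832, -2.551, -0.001]
ft_force: [-0.9, -0.6, -5.7]
width: 0.0192
```

>>> arm_command --steps '[[[12,5,0],[0,0,0]],[[26,9,0],[0,0,0]],[[41,15,0],[0,0,0]],[[41,15,0],[0,0,0]],[[41,15,0],[0,0,0]]]'

```text
clock: 7.95
eef_pos: [0.4964, 0.217, 0.2217]
eef_rot: [-1.831, -2.552, 0.001]
ft_force: [0.3, 0.0, -4.5]
width: 0.0191
```

```bash
python3 -c "
from bar import *
bar();s=snap('scene');im=s['image'][150:270,280:420,::-1]
cv2.imwrite('pics/d2.png',cv2.resize(im,None,fx=5,fy=5,interpolation=cv2.INTER_CUBIC))"
```

```text
scene 91 mid [0.4998 0.2219 0.278 ] span 0.135 yaw 0.342 tilt -0.687 rel seat(hook) [0.0035 0.0077] red [0.475 0.293 0.242] [0.0035 0.0827] 22 zmax 0.349
top 43 mid [0.5055 0.1635 0.4014] span 0.321 yaw -0.35 tilt -0.997 rel seat(hook) [-0.0103 -0.0493] red [nan nan nan] [nan nan] 0 zmax 0.561
tcp [0.49628669 0.21677341 0.22187068] rel seat [-0.00149027  0.00398201]
```

View pics/d2.png

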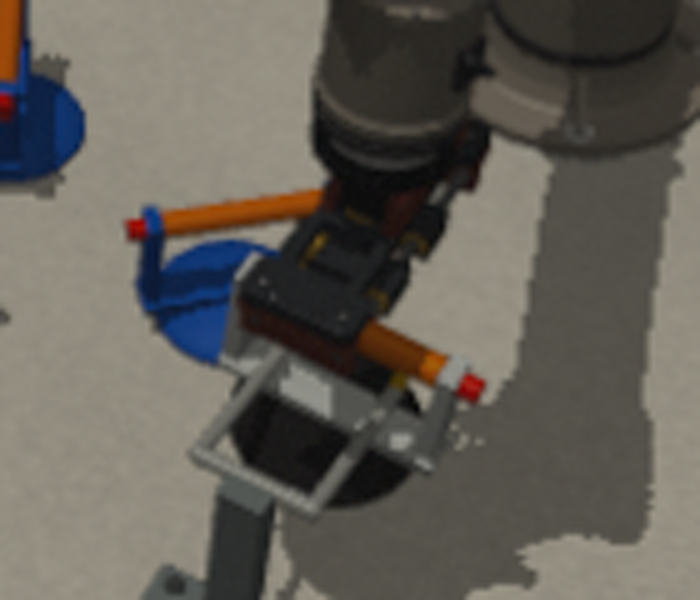

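Both prongs now pass through the handle, and the yellow tip shows on the robot's side of the bar at (398,382). Lowering onto the prongs.

>>> arm_command --steps '[[[0,0,-9],[0,0,0]],[[0,0,-18],[0,0,0]],[[0,0,-25],[0,0,0]],[[0,0,-30],[0,0,0]],[[0,0,-30],[0,0,0]]]'

```text
clock: 8.72
eef_pos: [0.4966, 0.2168, 0.1915]
eef_rot: [-1.831, -2.552, 0.001]
ft_force: [-0.4, -0.1, -5.5]
width: 0.0191
```

>>> arm_command --steps '[[[0,0,-2],[0,0,0]],[[0,0,-4],[0,0,0]],[[0,0,-4],[0,0,0]],[[0,0,-4],[0,0,0]]]'

```text
clock: 9.22
eef_pos: [0.497, 0.217, 0.1882]
eef_rot: [1.831, 2.552, 0.001]
ft_force: [-0.9, 0.9, -4.6]
width: 0.0195
```

>>> arm_command --steps '[[[0,0,-1],[0,0,0]],[[0,0,-2],[0,0,0]],[[0,0,-2],[0,0,0]],[[0,0,-2],[0,0,0]]]'

```text
clock: 9.72
eef_pos: [0.4974, 0.2168, 0.1867]
eef_rot: [1.831, 2.551, 0.001]
ft_force: [-0.4, -4.4, 5.5]
width: 0.0189
```

```bash
python3 -c "
from bar import *
bar();print(state()['ft_force'],state()['wrist_torque'])"
```

```text
scene 89 mid [0.5099 0.2248 0.2771] span 0.175 yaw 0.627 tilt -0.88 rel seat(hook) [0.014  0.0071] red [0.474 0.293 0.209] [0.0025 0.0829] 20 zmax 0.36
top 43 mid [0.5084 0.1648 0.3663] span 0.325 yaw -0.315 tilt -0.998 rel seat(hook) [-0.0071 -0.0491] red [nan nan nan] [nan nan] 0 zmax 0.529
tcp [0.49740069 0.21684111 0.18664988] rel seat [-0.00041564  0.00368077]
[-0.49331102 -3.21150794  5.31641405] [-0.39860143  0.1832787   0.04562165]
```

The bar is resting on the prongs: the vertical force has gone from -5 N to +5 N. Releasing.

>>> arm_command --steps '[[[0,0,0],[0,0,0]],[[0,0,0],[0,0,0]],[[0,0,0],[0,0,0]],[[0,0,0],[0,0,0]],[[0,0,0],[0,0,0]]]' --hand 0.3

```text
clock: 10.45
eef_pos: [0.4968, 0.217, 0.1859]
eef_rot: [-1.831, -2.552, -0.0]
ft_force: [-1.5, -0.1, 0.1]
width: 0.0608
```

>>> arm_command --steps '[[[0,0,0],[0,0,0]],[[0,0,0],[0,0,0]],[[0,0,5],[0,0,0]],[[0,0,15],[0,0,0]],[[0,0,30],[0,0,0]]]'

```text
clock: 11.08
eef_pos: [0.4967, 0.217, 0.2169]
eef_rot: [-1.831, -2.552, 0.0]
ft_force: [-0.6, 0.0, -0.2]
width: 0.0614
```

>>> arm_command --steps '[[[0,0,30],[0,0,0]],[[0,0,70],[0,0,0]],[[0,0,110],[0,0,0]],[[-20,-30,130],[0,0,0]],[[-30,-70,130],[0,0,0]]]'

```text
clock: 11.7
eef_pos: [0.4667, 0.1482, 0.349]
eef_rot: [1.826, 2.553, 0.006]
ft_force: [0.8, -0.9, 0.5]
width: 0.0613
```

>>> arm_command --steps '[[[0,-50,0],[0,0,0]],[[0,-100,0],[0,0,0]],[[0,-150,0],[0,0,0]],[[0,-150,0],[0,0,0]],[[0,-150,0],[0,0,0]]]'

```text
clock: 12.32
eef_pos: [0.4669, -0.0022, 0.3468]
eef_rot: [1.831, 2.552, 0.002]
ft_force: [0.1, 0.8, -0.4]
width: 0.0612
```

>>> arm_command --steps '[[[0,0,0],[0,0,0]],[[0,0,0],[0,0,0]],[[0,0,0],[0,0,0]],[[0,0,0],[0,0,0]],[[0,0,0],[0,0,0]]]'

```text
clock: 12.95
eef_pos: [0.4668, -0.003, 0.3459]
eef_rot: [-1.831, -2.552, -0.0]
ft_force: [0.2, -0.4, 0.5]
width: 0.0617
```

>>> arm_command --steps '[[[0,0,0],[0,0,0]],[[0,0,0],[0,0,0]],[[0,0,0],[0,0,0]],[[0,0,0],[0,0,0]],[[0,0,0],[0,0,0]]]'

```text
clock: 13.58
eef_pos: [0.4668, -0.0031, 0.346]
eef_rot: [1.831, 2.553, 0.0]
ft_force: [-0.4, -0.7, 0.2]
width: 0.0615
```

```bash
python3 - <<'E'
from h import *
a,b0=pickle.load(open('s0.pkl','rb'))
t=.334;seat=np.array([.499,.2135]);M=np.array([[np.cos(t),np.sin(t)],[-np.sin(t),np.cos(t)]])
for n in ('scene','top'):
    s=snap(n,'e_'+n);W=world(s);H=cv2.cvtColor(s['image'],cv2.COLOR_RGB2HSV)
    near=np.hypot(W[...,0]-seat[0],W[...,1]-seat[1])<.1
    o=(H[...,0]>=4)&(H[...,0]<=16)&(H[...,1]>150)&(H[...,2]>70)&near&(W[...,2]>.17)&(W[...,2]<.25)
    P=W[o];h=(P[:,:2]-seat)@M.T
    print(n,len(P),'x',np.percentile(h[:,0],[5,50,95]).round(4),'y',np.percentile(h[:,1],[1,99]).round(4),'z',np.percentile(P[:,2],[5,50,99]).round(4))
    y=np.polyfit(h[:,1],h[:,0],1);zz=np.polyfit(h[:,1],P[:,2],1);print(' slopes',y,zz)
    if n=='scene': cv2.imwrite('pics/e.png',cv2.resize(s['image'][150:300,240:440,::-1],None,fx=4,fy=4,interpolation=cv2.INTER_CUBIC))
E
```

```text
scene 233 x [-0.0059  0.0042  0.0097] y [-0.0526  0.0614] z [0.2051 0.2112 0.2159]
 slopes [0.01180581 0.00317075] [-0.00121036  0.2107814 ]
top 149 x [-0.0085 -0.0018  0.0058] y [-0.054  0.056] z [0.2044 0.2124 0.2208]
 slopes [ 0.00840221 -0.00161383] [-0.01509005  0.21212165]
```

View pics/e.png

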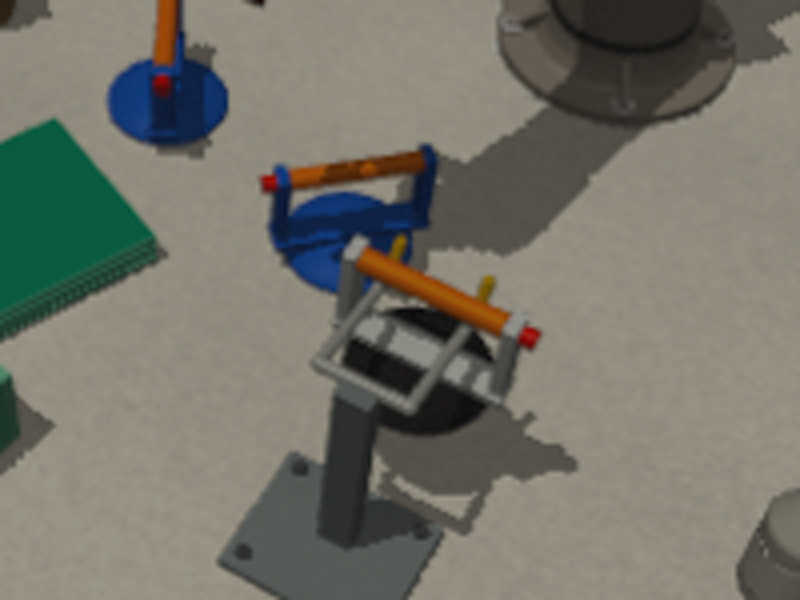

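View pics/e_top.png

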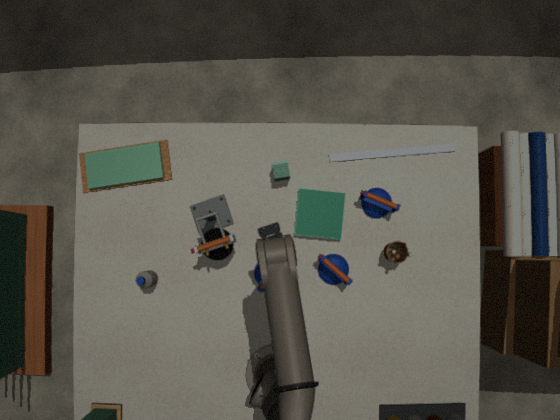

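The lifter hangs with its bar, (360,255) to (520,325) in the crop, behind both yellow tips at (398,250) and (487,290). The pot, bottle and block are where they started. I'll wait a second, check that it is still, then hand in.

>>> arm_command --steps '[[[0,0,0],[0,0,0]],[[0,0,0],[0,0,0]],[[0,0,0],[0,0,0]],[[0,0,0],[0,0,0]],[[0,0,0],[0,0,0]]]'

```text
clock: 14.3
eef_pos: [0.4668, -0.0031, 0.3459]
eef_rot: [-1.832, -2.552, 0.0]
ft_force: [0.7, 0.1, 0.3]
width: 0.0617
```

```bash
python3 - <<'E'
from h import *
p=cv2.imread('pics/e_scene.png').astype(int);s=snap('scene')['image'][:,:,::-1].astype(int)
d=np.abs(p-s).max(2)[190:300,310:400];print('changed px',(d>40).sum(),state()['clock'])
if (d>40).sum()<30: print(close_job())
E
```

```text
changed px 0 14.35
the job is handed in; nothing more can be done
None
```

The orange-handled lifter is off the glass stack and hanging by its handle on the hook stand. Both prongs are through the handle and the bar rests behind the yellow tips. The gripper let go and backed clear, and I handed the job in at about 14.4 s of the 54 s allowed.

- **Position:** the bar is within about 4 mm of the seat point along the prongs and about 5 mm sideways. It is level and square to the prongs to within about 0.015 rad.
- **Stillness:** no pixel around the lifter changed noticeably between two pictures about 0.7 s apart.
- **Bystanders:** the brush pot, white bottle and glass block are where they started in the last pictures, judged by eye. Every force reading stayed below about 8 N.
- **Disagreements:** the two cameras differed by about 5 mm on where the hook is, so I used the mean of the two. The top camera could not measure the bar while the gripper was over it, so I placed it from the scene camera and the tool position. No check failed.

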